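# Gauge a saddle-tree blank

### The arm

A 6-joint arm with a two-finger parallel gripper is mounted at the origin on the work surface. World frame = base frame: x ahead of the robot, y to its left, z up, the work surface at z = 0. Lengths are in mm, angles in rad, forces in N, time in s.
With the tool pointing down it reaches from about 300 to 775 mm from the base axis. Payload 14.6 kg.
Tool frame: the origin (TCP) lies at the very end of the fingers, on their centre line; the grasp point (between the pads) lies 19 mm behind it; z points along the fingers, y is the line along which they close (so a half turn about z gives the same grasp; the last joint's range is limited). The gripper opens to 94 mm and grips with 3 to 60 N. Pads are 16 mm wide; open, the fingers measure 119 mm over their backs; the gripper's body (75 mm by 177 mm) begins 78 mm behind the grasp point.
Start: joints at [-1.243, 0.3, 1.521, -0, 1.321, -0.067], TCP at [211.535, -507.683, 205.446] pointing down, gripper open.
Joint ranges: [-3.03, 3.03], [-0.79, 2.21], [0.23, 2.52], [-1.04, 4.18], [0, 3.07], [-2.55, 2.55]. Speed limits (rad/s): [2.22, 2.22, 2.57, 3.14, 3.14, 3.14].

### API

Orientations are given as [roll, pitch, yaw] about the fixed x, y, z axes, in that order (R = Rz(yaw) Ry(pitch) Rx(roll)).
In Python, from cell import manip, camera, get_calibration gives the robot as it stands. The module is installed in compiled form; this text tells all that it offers.
- The arm moves only by the tool jog_arm, never from a script. Its argument "plan" is one flat list of numbers, 6 for each row, row after row: the shift along the world's x, y, z in m, then the turn, a rotation vector about the world's x, y, z in degrees. A call has 1 to 20 rows; each row is the pose to reach, as a shift and turn from the pose commanded when the call began; what a row does not reach only later rows make up. A row lasts 1/10 s, in which the tool goes at most 50 mm and 8.59 degrees, less where a joint would pass 70% of its speed; a pose out of reach is approached as far as the arm can. A call with a gripper value outside its range is refused whole. "claw" is the finger opening in m, from 0 to 0.094, set as the call begins (left out, the last holds). The fingers move at their own pace and stop on an object; "force" is the grip in N (left out, the last holds). Time passes only in rows, so rows that repeat a pose let the fingers close. It gives the time, the measured TCP pose, the force, the opening and the grip force at its end, in the units of the state.
- manip.read_state(): the state, without advancing time (a new reading comes with each control period).
- camera(name): name is "scene" or "top"; returns (picture, depth): 384x512x3 uint8, red, green, blue; 384x512 float32, mm along the optical axis (not along the pixel's ray), 0 where there is no reading.
- get_calibration(name): a dict with "fx", "fy", "cx", "cy" (pixels), "origin" and "attitude" of the camera in the world. Camera axes: x right, y down, z forward; pixel columns grow to the right and rows downward; lengths in mm; the calibration is good to about 2 mm. A picture is of the moment at which its call begins. get_calibration takes no time and is no camera call.
- manip.sign_off(): hands the job in; it is judged then, once.
The state is a dict: "clock": time; "joints": joint angles; "qd": joint speeds; "effort": joint torques, N m; "eef_pos": TCP position; "eef_rot": TCP orientation; "wrist_force": force on the tool from outside, world axes, zero at the start; "moment": the same for the moment, N m; "finger_gap": finger opening in mm; "finger_force": force on a finger pad.
Only numpy, scipy, OpenCV 4.12 (cv2) and the standard library are available. Lean on these libraries where they do the work, as an engineer would, in place of code of your own. Each camera call takes 0.05 s, during which the arm holds its last target. There are 200 camera calls.

### The job

The green sample drawer of the thickness gauge stands open with two wooden blanks in it. Push the drawer fully home, then gently press the yellow pad on the gauge's head down until the sprung foot rests on the blank beneath it and is pushed about halfway back into the head, and leave the gauge standing like that. Leave the other things on the bench alone.

Things in the scene. Friction and masses are not known exactly. Their poses are not given: they have to be found in the camera images.
- gauge: Thickness gauge stand, fixed to the bench: grey base plate 335 x 170 x 12 (from x = -210 to +125 mm) mm with a steel column (26 mm thick, its top 220 mm above the bench). The origin is on the bench, exactly under the gauge's foot; x points from the drawer's front towards the column, whose axis is at x = +90 mm; z up. The blank to be measured lies at this origin once the drawer is home.
- drawer: Green metal sample drawer, an open tray 149 mm long (x) and 128 mm wide, running between two rails on the gauge's base. Origin under the rear bay's centre; axes as the gauge's, so it stands out along -x, 50 to 85 mm at the start. Pushing takes about 2 to 4 N, a few N more about 10 mm before home, where two sprung balls snap it in against a firm stop. It stays where it is left.
- rear_bay (a point): Centre of the floor of the drawer's rear bay, 20 mm above the bench; moves with the drawer; axes as the gauge's. The drawer has two bays, one behind the other, each 62 mm (x) by 116 mm (y), with walls 22 mm high, the front bay's centre 69 mm before (-x of) this one. With the drawer home this point is straight under the foot.
- drawer_front (a point): Middle of the top edge of the drawer's front plate, on its outer face, 64 mm above the bench. The plate is flat, upright, 136 mm wide, from 12 to 64 mm above the bench, its outer face towards the gauge's -x: the face to push. With the drawer home this point is 112 mm before (-x of) the gauge's origin. Axes as the gauge's.
- head (a joint): Blue head of the gauge, which slides on the column, in m: 0 = fully up, grows as it is pressed down (to 0.075; starts 0 to 0.018). Its slide is stiff: it stays at whatever height it is left, also with the foot pressed up. It takes about 3 N to press it down, rising to about 10 N when the foot is fully compressed.
- pad (a point): Centre of the top face of the yellow round pad (54 mm across) on the head, the place to press; straight above the foot. 217 mm above the bench when the head is fully up, less the value of joint head. Always 105 mm above the foot's underside when the foot is fully out.
- foot (a joint): Sprung steel foot (34 mm disc on a stem) that sticks out below the head's aluminium barrel, in m: 0 = fully out (nothing touches it), grows as a blank pushes it up into the head, 0.012 = fully in (bottomed). Spring 0.4 N/mm, with 1.6 N at the start. The stem's visible red band is 12 mm high when the foot is out and vanishes into the barrel as the foot goes in: half of it showing is about halfway.
- foot_tip (a point): Centre of the underside of the foot, on the gauge's axis. 112 mm above the bench with the head fully up and the foot out.
- beech: Pale wooden blank, 56 (x) x 108 (y) x 36 mm high, loose in one of the drawer's bays (either one). Origin at the centre of its underside, so its top is 36 mm above it (56 mm above the bench).
- walnut: Dark wooden blank, 56 (x) x 108 (y) x 58 mm high, loose in the drawer's other bay. Origin at the centre of its underside, so its top is 58 mm above it (78 mm above the bench).
- tin: Bystander: black tin with brass cap, 66 mm across and 70 mm high, standing left of the gauge. Origin at the centre of its underside.
- spool: Bystander: red-brown thread spool, 52 mm across and 80 mm high, standing left of the gauge. Origin at the centre of its underside.
- mallet: Bystander: hammer with a pale handle, 260 mm long and 26 mm high, lying right of the gauge along its x.
Mind the look-alikes: they are no part of the job. There is more than one size of the drawer; the job needs the middle-sized.

How it is judged (in metres and radians):
On the way, in this order (a step that is already met when the one before it is completed fails the run):
1. the drawer is fully home (within 5 mm) and the foot still free (x of rear_bay in the frame of gauge above -0.005 m and horizontal distance between rear_bay and gauge below 0.008 m and value of joint foot below 0.001 m), for 0.2 s.
2. the head is pressed down so that the blank under it pushes the foot 2 to 10.5 mm into the head (x of rear_bay in the frame of gauge above -0.005 m and horizontal distance between rear_bay and gauge below 0.008 m and value of joint foot between 0.002 and 0.0105 m and horizontal distance between any of beech, walnut and foot_tip below 0.02 m), for 0.2 s.
At the end, for the whole second after the job is handed in: The drawer is home within 5 mm; the gauge's foot rests on the blank under it and is pushed 2 to 10.5 mm (of 12 mm) into the head, so that it reads the blank; both blanks lie flat (within 0.1 rad) and at rest (all of step 2 and angle between each of beech, walnut's own z axis and vertical below 0.1 rad and linear speed of each of beech, walnut below 0.02 m/s); the robot touches nothing.
It fails at once if a blank pressed or struck with more than 35 N (contact force between any of beech, walnut and anything else above 35 N).
It fails at once if a bystander moved more than 20 mm (distance of any of tin, spool, mallet from where it was at the start of the episode above 0.02 m).
It also fails if it takes over 48 s, if anything falls off the work surface, if the arm or the gripper's body presses on something with over 40 N, if the wrist force passes 120 N, or if a joint passes its speed limit or range.

## Working session

There is one attempt and no reset: what is moved stays moved. The work goes in short steps, Python scripts to look and compute and a tool call to move; the robot and the scene stay as the last step left them, time stands still between calls to the robot, and variables do not carry over. Pictures are saved under pics/ and viewed, at most 10 in all, crops included, and the job is handed in when it is done.

Besides the shell and the picture viewer there is one more tool, called as name(argument=value, ...) on one line, values as JSON. jog_arm: Moves the arm, as the interface text tells. Its arguments: {"type":"object","properties":{"plan":{"type":"array"},"claw":{"type":"number"},"force":{"type":"number"}},"required":["plan"]}

```bash
mkdir -p pics
cat > h.py <<'E'
import numpy as np,cv2
from cell import manip,camera,get_calibration
def cap(n,f):
    p,d=camera(n);cv2.imwrite('pics/%s.png'%f,cv2.cvtColor(p,cv2.COLOR_RGB2BGR));np.save(f+'.npy',d);return p,d
def world(n,u,v,d):
    c=get_calibration(n);A=np.array(c['attitude']);
    if A.shape!=(3,3):
        from scipy.spatial.transform import Rotation as R
        A=R.from_euler('xyz',A).as_matrix()
    q=np.stack([(u-c['cx'])/c['fx']*d,(v-c['cy'])/c['fy']*d,d*np.ones_like(u)],-1)
    return q@A.T+np.array(c['origin'])
E
python3 - <<'E'
from h import *
for n in('scene','top'):
    cap(n,n+'0');print(get_calibration(n))
print(manip.read_state())
E
```

```text
{'fx': 465.82195003297636, 'fy': 465.82195003297636, 'cx': 260.40918750660495, 'cy': 193.05809297581968, 'origin': array([1153.83779667, -516.9812794 ,  810.85379422]), 'attitude': array([-2.23415561, -0.00240179,  0.84152528])}
{'fx': 427.59299837517216, 'fy': 427.59299837517216, 'cx': 252.99669748071554, 'cy': 202.73081105998946, 'origin': array([ 462.39645736,   20.16432974, 1275.33224547]), 'attitude': array([-3.04964022,  0.02416104, -1.55913283])}
{'clock': 0.1, 'joints': array([-1.24259725e+00,  3.00420053e-01,  1.52151921e+00,  1.85588237e-05,
        1.32070423e+00, -6.66069853e-02]), 'qd': array([ 0.00090593, -0.00071737, -0.00201079, -0.00075196, -0.00160118,
       -0.00040213]), 'effort': array([ 1.27594367e-04, -5.32649338e+01, -3.53288341e+01,  7.09357532e-02,
        2.35033332e-02, -4.74341743e-05]), 'eef_pos': array([ 211.46768678, -507.46489129,  204.94050359]), 'eef_rot': array([-3.14054533e+00, -8.78786920e-05,  3.94801417e-01]), 'wrist_force': array([ 0.18842632,  0.96463231, -0.1326742 ]), 'moment': array([ 0.02612885, -0.06463183,  0.00743797]), 'finger_force': 0.0, 'finger_gap': 94.09596773883644}
```

View pics/scene0.png

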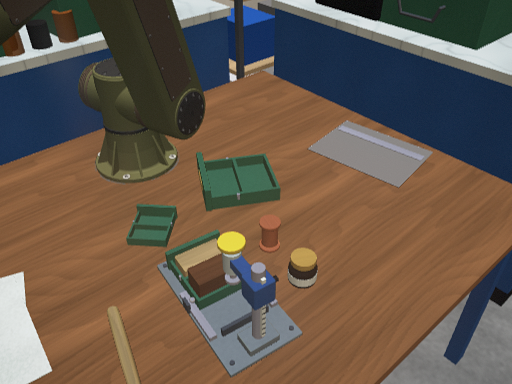

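View pics/top0.png

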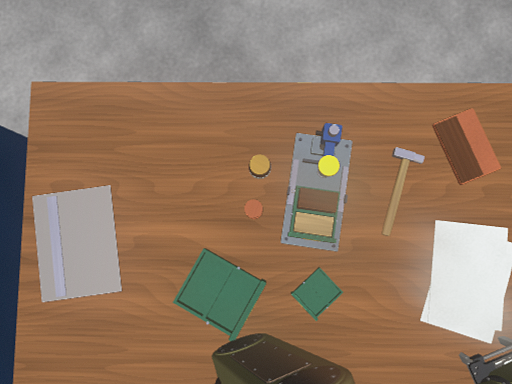

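The gauge sits around top pixel (317,190). The yellow pad is at (329,165), the walnut blank is in the rear bay at (318,199) and the beech blank in the front bay at (313,223). The two empty green trays at (220,290) and (317,292) are the decoys. Next I'll measure the gauge pose and the drawer.

Run:
```python
from h import *
P={}
U,V=np.meshgrid(np.arange(512.),np.arange(384.))
for n in('scene','top'):
    p=cv2.imread('pics/%s0.png'%n);d=np.load(n+'0.npy');W=world(n,U,V,d[...,None]*0+1) if 0 else None
    c=get_calibration(n)
    W=np.stack([world(n,U[i],V[i],d[i]) if 0 else None for i in []]) if 0 else None
    q=np.dstack([(U-c['cx'])/c['fx']*d,(V-c['cy'])/c['fy']*d,d])
    from scipy.spatial.transform import Rotation as R
    W=q@R.from_euler('xyz',c['attitude']).as_matrix().T+c['origin']
    hsv=cv2.cvtColor(p,cv2.COLOR_BGR2HSV)
    ok=d>0
    def st(name,m):
        X=W[m];print(n,name,m.sum(),'med',np.median(X,0).round(1),'min',np.percentile(X,2,0).round(),'max',np.percentile(X,98,0).round())
    y=ok&(hsv[...,0]>24)&(hsv[...,0]<34)&(hsv[...,1]>180)&(hsv[...,2]>120)
    st('pad',y); z=np.median(W[y][:,2]); t=y&(abs(W[...,2]-z)<5)
    (a,b),r=cv2.minEnclosingCircle(np.argwhere(t)[:,::-1].astype(np.float32));print('circle',a,b,r,W[int(b),int(a)])
    if n=='top':
        roi=(U>270)&(U<362)&(V>125)&(V<256)
        m=roi&ok&(abs(W[...,2]-12)<6)&(hsv[...,1]<70)
        st('base',m);rect=cv2.minAreaRect(W[m][:,:2].astype(np.float32));print('rect',rect,cv2.boxPoints(rect))
        g=roi&ok&(hsv[...,0]>60)&(hsv[...,0]<90)&(hsv[...,1]>90)
        st('green',g);print('grect',cv2.minAreaRect(W[g][:,:2].astype(np.float32)),cv2.boxPoints(cv2.minAreaRect(W[g][:,:2].astype(np.float32))))
        col=roi&ok&(W[...,2]>205)&(V<150);st('col',col)
        h=roi&ok&(W[...,2]>120);print('toplist',np.percentile(W[h][:,2],[5,50,95]))
        for nm,m in(('beech',(W[...,2]>48)&(W[...,2]<62)&(hsv[...,0]<25)&(hsv[...,1]>60)),('walnut',(W[...,2]>70)&(W[...,2]<86)&(hsv[...,0]<25))):
            m=m&roi&ok;st(nm,m);print(cv2.minAreaRect(W[m][:,:2].astype(np.float32)))
```

```text
scene pad 1 med [ 648.7 -167.2  214.2] min [ 649. -167.  214.] max [ 649. -167.  214.]
circle 218.0 245.0 9.999999747378752e-05 [ 648.71120976 -167.1782564   214.19319601]
top pad 32 med [ 671.6 -151.5  210.3] min [ 635. -166.  206.] max [ 681. -119.  214.]
circle 328.229736328125 165.3648681640625 9.865236282348633 [ 657.20941977 -140.2321314   210.65131621]
top base 2556 med [ 654.  -119.6   11.9] min [ 450. -230.    7.] max [782. -40.  17.]
rect ((616.4803466796875, -135.70745849609375), (170.82867431640625, 335.77801513671875), 82.2777328491211) [[ 438.6367  -197.78772]
 [ 771.36957 -242.90665]
 [ 794.324    -73.6272 ]
 [ 461.59113  -28.50827]]
top green 3 med [483.3 -54.7  64.3] min [481. -68.  63.] max [492. -52.  67.]
grect ((486.4085693359375, -60.91801834106445), (17.22233772277832, 8.894392013549805), 81.38408660888672) [[480.72153  -68.76578 ]
 [489.51553  -70.09824 ]
 [492.0956   -53.07026 ]
 [483.3016   -51.737793]]
top col 86 med [ 744.9 -151.7  219.6] min [ 734. -163.  209.] max [ 755. -140.  224.]
toplist [164.90523511 201.87724127 219.49297093]
top beech 761 med [ 517.6 -120.3   55.5] min [ 487. -171.   50.] max [553. -69.  60.]
((514.289794921875, -119.94746398925781), (107.91393280029297, 86.36348724365234), 82.2388687133789)
top walnut 763 med [ 584.3 -131.6   77.5] min [ 554. -182.   73.] max [613. -79.  83.]
((648.2227172851562, -139.19581604003906), (108.60533905029297, 186.04531860351562), 82.23500061035156)
```

jog_arm(plan=[0.223,0.397,0,0,0,-30.3,0.223,0.397,0,0,0,-30.3,0.223,0.397,0,0,0,-30.3,0.223,0.397,0,0,0,-30.3,0.223,0.397,0,0,0,-30.3,0.223,0.397,0,0,0,-30.3,0.223,0.397,0,0,0,-30.3,0.223,0.397,0,0,0,-30.3,0.223,0.397,0,0,0,-30.3,0.223,0.397,0,0,0,-30.3,0.223,0.397,0,0,0,-30.3,0.223,0.397,0,0,0,-30.3,0.223,0.397,0,0,0,-30.3,0.223,0.397,0,0,0,-30.3], claw=0)

```text
clock: 1.5
eef_pos: [434.1, -111.8, 205.5]
eef_rot: [3.141, -0.0, -0.136]
wrist_force: [-0.6, -0.4, 0.2]
finger_gap: 0.3
finger_force: 0.0
```

jog_arm(plan=[0,0,-0.04,0,0,0,0,0,-0.08,0,0,0,0,0,-0.12,0,0,0,0,0,-0.155,0,0,0,0,0,-0.163,0,0,0,0.005,-0.0007,-0.163,0,0,0,0.01,-0.0013,-0.163,0,0,0,0.015,-0.002,-0.163,0,0,0,0.02,-0.0027,-0.163,0,0,0,0.023,-0.0031,-0.163,0,0,0,0.026,-0.0035,-0.163,0,0,0,0.029,-0.0039,-0.163,0,0,0,0.032,-0.0043,-0.163,0,0,0,0.035,-0.0047,-0.163,0,0,0,0.039,-0.0052,-0.163,0,0,0,0.043,-0.0058,-0.163,0,0,0,0.047,-0.0063,-0.163,0,0,0])

```text
clock: 3.2
eef_pos: [481.8, -117.0, 42.4]
eef_rot: [-3.142, 0.0, -0.134]
wrist_force: [-2.5, -0.1, 1.3]
finger_gap: 0.3
finger_force: 1.5
```

Run:
```python
from h import *
cap('scene','s1');p=cv2.imread('pics/s1.png')
cv2.imwrite('pics/s1c.png',cv2.resize(p[150:384,90:350],None,fx=2.5,fy=2.5))
```

```text
(no output)
```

View pics/s1c.png

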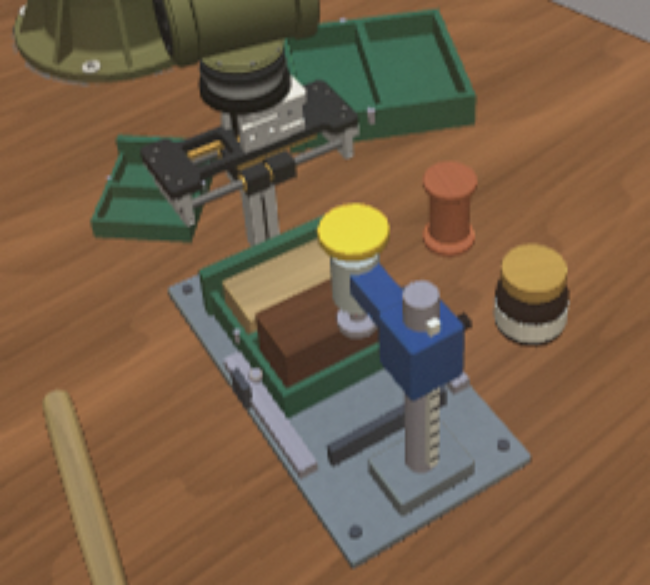

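The closed fingers are against the middle of the drawer's front plate, crop (265,240), and the drawer is sliding in cleanly. I'll keep pushing.

jog_arm(plan=[0.005,-0.0007,0,0,0,0,0.01,-0.0013,0,0,0,0,0.015,-0.002,0,0,0,0,0.02,-0.0027,0,0,0,0,0.025,-0.0034,0,0,0,0,0.03,-0.004,0,0,0,0,0.034,-0.0046,0,0,0,0,0.038,-0.0051,0,0,0,0,0.041,-0.0055,0,0,0,0,0.043,-0.0058,0,0,0,0,0.045,-0.0061,0,0,0,0,0.047,-0.0063,0,0,0,0,0.049,-0.0066,0,0,0,0,0.051,-0.0069,0,0,0,0,0.052,-0.007,0,0,0,0,0.052,-0.007,0,0,0,0])

```text
clock: 4.85
eef_pos: [533.8, -124.0, 42.5]
eef_rot: [3.142, -0.001, -0.134]
wrist_force: [-0.2, 0.1, -0.0]
finger_gap: 0.5
finger_force: 0.2
```

jog_arm(plan=[0.001,-0.0001,0,0,0,0,0.002,-0.0003,0,0,0,0,0.003,-0.0004,0,0,0,0,0.004,-0.0005,0,0,0,0,0.004,-0.0005,0,0,0,0])

```text
clock: 5.35
eef_pos: [534.2, -123.9, 41.8]
eef_rot: [-3.141, 0.009, -0.134]
wrist_force: [-26.6, 4.3, 14.0]
finger_gap: 0.5
finger_force: 13.2
```

jog_arm(plan=[-0.002,0.0003,0,0,0,0,-0.012,0.0016,0,0,0,0,-0.03,0.004,0,0,0,0,-0.03,0.004,0.05,0,0,0,-0.03,0.004,0.1,0,0,0,-0.03,0.004,0.15,0,0,0,-0.03,0.004,0.2,0,0,0,-0.03,0.004,0.218,0,0,0,-0.03,0.004,0.218,0,0,0])

```text
clock: 6.25
eef_pos: [508.3, -120.7, 263.5]
eef_rot: [3.141, -0.006, -0.134]
wrist_force: [-0.8, -0.8, -0.8]
finger_gap: 0.4
finger_force: 0.0
```

Run:
```python
from h import *
cap('scene','s2');cap('top','t2');a=cv2.imread('pics/s2.png');b=cv2.imread('pics/t2.png')
a=cv2.resize(a[200:384,140:330],(400,387));b=cv2.resize(b[115:265,260:370],(400,545))
o=np.zeros((545,800,3),np.uint8);o[:387,:400]=a;o[:,400:]=b;cv2.imwrite('pics/c2.png',o)
from scipy.spatial.transform import Rotation as R
n='top';c=get_calibration(n);d=np.load('t2.npy');U,V=np.meshgrid(np.arange(512.),np.arange(384.))
W=np.dstack([(U-c['cx'])/c['fx']*d,(V-c['cy'])/c['fy']*d,d])@R.from_euler('xyz',c['attitude']).as_matrix().T+c['origin']
h=cv2.cvtColor(cv2.imread('pics/t2.png'),cv2.COLOR_BGR2HSV)
y=(h[...,0]>22)&(h[...,0]<36)&(h[...,1]>170)&(U>310)&(U<350)&(V>140)&(V<185)
print(y.sum(),np.median(W[y],0),W[y].mean(0),W[y].min(0),W[y].max(0))
```

```text
316 [ 657.22812433 -142.29456605  210.28940476] [ 657.10489885 -141.65862698  209.12919147] [ 631.96177035 -188.0210903    75.93547345] [ 680.50888974 -117.10803541  216.32212191]
```

View pics/c2.png

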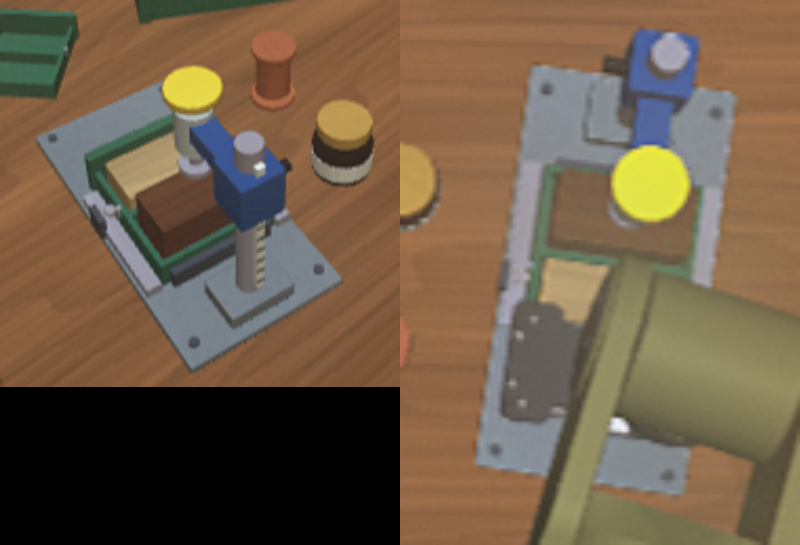

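The drawer is against the black stop bar, with the walnut blank under the foot. The pad is at top-crop (650,183), about (657, -142, 210) mm. I'll move over it.

jog_arm(plan=[0.04,-0.0055,0,0,0,0,0.08,-0.011,0,0,0,0,0.12,-0.017,0,0,0,0,0.149,-0.021,0,0,0,0,0.149,-0.021,-0.02,0,0,0,0.149,-0.021,-0.035,0,0,0,0.149,-0.021,-0.035,0,0,0,0.149,-0.021,-0.035,0,0,0])

```text
clock: 7.15
eef_pos: [656.3, -141.4, 224.6]
eef_rot: [-3.141, 0.002, -0.134]
wrist_force: [-0.2, -0.1, 1.2]
finger_gap: 0.1
finger_force: 0.0
```

jog_arm(plan=[0,0,-0.005,0,0,0,0,0,-0.009,0,0,0,0,0,-0.012,0,0,0,0,0,-0.014,0,0,0,0,0,-0.016,0,0,0,0,0,-0.018,0,0,0,0,0,-0.02,0,0,0,0,0,-0.022,0,0,0,0,0,-0.024,0,0,0,0,0,-0.026,0,0,0,0,0,-0.028,0,0,0,0,0,-0.03,0,0,0,0,0,-0.032,0,0,0,0,0,-0.034,0,0,0,0,0,-0.035,0,0,0,0,0,-0.035,0,0,0])

```text
clock: 8.75
eef_pos: [656.6, -141.5, 190.1]
eef_rot: [-3.142, 0.0, -0.134]
wrist_force: [-0.4, -0.4, -0.6]
finger_gap: 0.2
finger_force: 0.0
```

jog_arm(plan=[0,0,-0.0015,0,0,0,0,0,-0.003,0,0,0,0,0,-0.0045,0,0,0,0,0,-0.006,0,0,0,0,0,-0.0075,0,0,0,0,0,-0.009,0,0,0,0,0,-0.0105,0,0,0])

```text
clock: 9.45
eef_pos: [656.7, -141.5, 180.3]
eef_rot: [3.142, -0.001, -0.134]
wrist_force: [-1.9, -0.0, 6.8]
finger_gap: 0.3
finger_force: 3.4
```

Run:
```python
from h import *
print(manip.read_state()['wrist_force'])
cap('scene','s3');p=cv2.imread('pics/s3.png')
cv2.imwrite('pics/s3c.png',cv2.resize(p[190:320,180:300],None,fx=4.6,fy=4.6,interpolation=cv2.INTER_CUBIC))
```

```text
[-1.9109145  -0.0313036   6.77895576]
```

View pics/s3c.png

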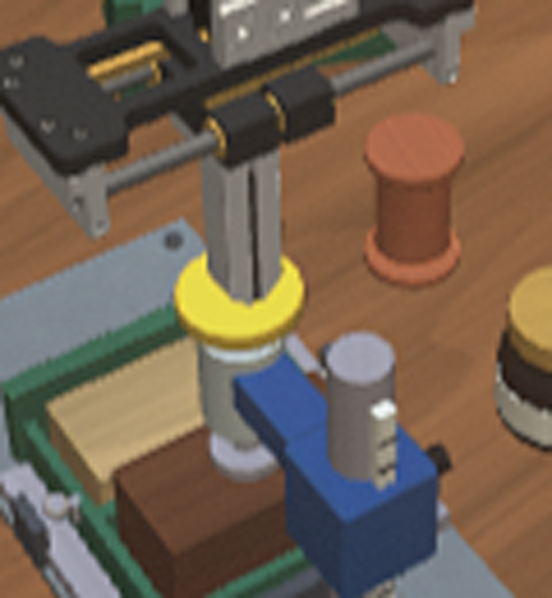

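The fingers sit on the pad, crop (240,290), and the foot is on the walnut at (245,455). I'll press about 2.5 mm further.

jog_arm(plan=[0,0,-0.001,0,0,0,0,0,-0.002,0,0,0,0,0,-0.0025,0,0,0,0,0,-0.0025,0,0,0])

```text
clock: 9.9
eef_pos: [656.6, -141.5, 177.9]
eef_rot: [3.142, -0.001, -0.134]
wrist_force: [-2.0, 0.8, 6.3]
finger_gap: 0.7
finger_force: 3.2
```

jog_arm(plan=[0,0,0.003,0,0,0,0,0,0.015,0,0,0,0,0,0.05,0,0,0,0,0,0.08,0,0,0,-0.04,0,0.1,0,0,0,-0.08,0,0.1,0,0,0,-0.12,0.03,0.1,0,0,0,-0.16,0.06,0.1,0,0,0,-0.2,0.09,0.1,0,0,0,-0.2,0.09,0.1,0,0,0,-0.2,0.09,0.1,0,0,0])

```text
clock: 11.0
eef_pos: [456.6, -51.2, 278.7]
eef_rot: [3.141, -0.002, -0.133]
wrist_force: [0.4, -0.8, 1.0]
finger_gap: 0.9
finger_force: 0.0
```

Run:
```python
from h import *
cap('scene','s4');cap('top','t4');p=cv2.imread('pics/s4.png')
cv2.imwrite('pics/s4c.png',cv2.resize(p[220:320,190:290],None,fx=5.8,fy=5.8,interpolation=cv2.INTER_CUBIC))
from scipy.spatial.transform import Rotation as R
n='top';c=get_calibration(n);d=np.load('t4.npy');U,V=np.meshgrid(np.arange(512.),np.arange(384.))
W=np.dstack([(U-c['cx'])/c['fx']*d,(V-c['cy'])/c['fy']*d,d])@R.from_euler('xyz',c['attitude']).as_matrix().T+c['origin']
h=cv2.cvtColor(cv2.imread('pics/t4.png'),cv2.COLOR_BGR2HSV)
roi=(U>290)&(U<350)&(V>140)&(V<240)
y=(h[...,0]>22)&(h[...,0]<36)&(h[...,1]>170)&roi&(V<185)
print(y.sum(),np.median(W[y],0))
w=roi&(abs(W[...,2]-78)<4)&(h[...,0]<25)
print(w.sum(),cv2.minAreaRect(W[w][:,:2].astype(np.float32)),np.median(W[w][:,2]))
print(manip.read_state()['eef_pos'])
```

```text
282 [ 658.07726046 -142.64720291  177.29082467]
441 ((658.4832763671875, -140.48719787597656), (108.03840637207031, 55.73912811279297), 81.54057312011719) 78.00698097117152
[457.31971951 -51.95914509 277.85625147]
```

View pics/s4c.png

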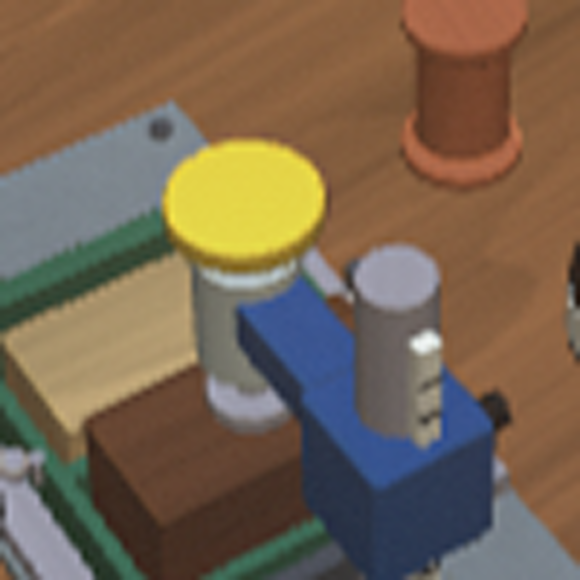

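The foot rests on the walnut blank at crop (250,400). The pad top measures 177.3 mm, so the foot is about 5.7 mm in. The blank is flat and centred under the foot, and the robot is clear of everything.

```bash
python3 -c "
from cell import manip
print(manip.sign_off())"
```

```text
the job is handed in; nothing more can be done
None
```

The job is handed in, with no verdict returned: the drawer is home against its stop, the foot rests on the walnut blank about 5.7 mm into the head (from the pad height), and the arm is clear of everything.

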